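Reset the carving machine's overload key in its covered well

TASK

The carving machine has tripped: using only the fingertips, push the metal dust cover on its green control box fully aside, reach into the well under it and press the sunken yellow key right down, keeping it down for about three seconds. Then let the key come up and push the cover back until it fully closes the well. Do not press the sunken red key of the other green box, and leave the tools and pieces on the bench where they lie: nothing is to be picked up.

Things in the scene. Friction and masses are not known exactly. Their poses are not given: they have to be found in the camera images.
- reset_box: Green control box, 150 x 150 mm and 60 mm high, bolted to the bench. It carries the dust cover and, under it, the well with the yellow key. Origin at the centre of its underside, z up. In its frame the well's axis is at x -30, y +30 mm and the cover's pivot at x +30, y +30 mm. A low amber lamp (14 mm wide, 6 mm high) sits on the top at x -55, y -55 mm.
- reset_box_well (a point): Centre of the mouth of the reset box's round well, level with the box's top face (60 mm above the bench). The well is 52 mm wide with straight walls and 50 mm deep; the yellow key, 28 mm wide, stands in its middle with its top 28 mm below the mouth, ringed by a black housing 44 mm wide whose top is 38 mm below the mouth. Axes as the box.
- cover_pivot (a point): The upright pivot pin of the dust cover, at the height of the cover's top face (66 mm above the bench). The cover swings level about it: an aluminium disc 68 mm wide, 4 mm thick, its underside 2 mm above the box's top, its centre 60 mm from the pivot, on an arm 22 mm wide. Pin head 12 mm wide, 2 mm proud.
- dust_cover (a joint): Swing of the dust cover, rad: 0 = shut (against a stop, disc centred on the well), 1.6 = fully aside (stop). It grows anticlockwise seen from above. It starts between 0 and 0.5, stays where it is left, and needs about 1 N at the knob. In the box's frame the disc lies from the pivot towards -x when shut, and towards -y when aside.
- cover_knob (a point): Top centre of the cover's upright black knob, a plain pin 12 mm wide that stands 28 mm above the disc at its centre (pin from 66 to 94 mm above the bench), 60 mm from the pivot. It is pushed sideways to swing the cover.
- reset_key (a joint): Travel of the yellow reset key, m: 0 = up, 0.006 = right down. It is sprung: it begins to move at 1.5 N, needs 5 N at the bottom and comes up by itself.
- reset_key_top (a point): Centre of the top face of the yellow key (28 mm wide), 32 mm above the bench when up; it moves down with the key.
- stop_box: The other green control box, 150 x 150 x 60 mm, bolted down, with the same kind of well (axis at x -30, y +30 mm in its frame) but no cover and a red key. Origin at the centre of its underside. The two boxes stand side by side, either one on the left. To be left alone.
- stop_key (a joint): Travel of the red key of the stop box, m: 0 = up, 0.006 = right down. Must not be pressed.
- gouge: Loose carving gouge, 223 mm long along its y, wooden handle (26 mm thick) towards -y, lying to the left of the boxes. Origin on the bench under its middle. To be left alone.
- batten: Loose pale wooden batten 30 x 280 x 20 mm (long along y), lying beyond the boxes. Origin at the centre of its underside. To be left alone.
- wax_jar: Loose amber wax jar, 52 mm wide, 55 mm high, standing on the robot's side of the boxes. Origin at the centre of its underside. To be left alone.
- scroll: Loose dark carved spiral scroll, about 115 mm across and 30 mm high, lying to the right of the boxes. Origin on its underside, at the eye of the spiral. To be left alone.
Things that resemble listed ones, but are neither listed nor needed, are in the scene too. What is shaped like the reset_box but pink is not meant.

How it is judged:
By the outcome, as a careful person would: the job done as asked, in the order asked, and still so for the second after the job is handed in, with the robot touching nothing.
It also fails if it takes over 72 s, if anything falls off the work surface, if the arm or the gripper's body presses on something with over 40 N, if the wrist force passes 120 N, or if a joint passes its speed limit or range.

ROBOT

A 6-joint arm with a two-finger parallel gripper is mounted at the origin on the work surface. World frame = base frame: x ahead of the robot, y to its left, z up, the work surface at z = 0. Lengths are in mm, angles in rad, forces in N, time in s.
With the tool pointing down it reaches from about 350 to 875 mm from the base axis. Payload 4.2 kg.
Tool frame: the origin (TCP) lies at the very end of the fingers, on their centre line; the grasp point (between the pads) lies 19 mm behind it; z points along the fingers, y is the direction in which the jaws open and shut (so a half turn about z gives the same grasp; the last joint's range is limited). The gripper opens to 85 mm and grips with 20 to 120 N. Pads are 22 mm wide; open, the fingers measure 114 mm over their backs; the gripper's body (76 mm by 85 mm) begins 54 mm behind the grasp point. The pads swing forward as they close: fully open they stand 13 mm farther back than shut.
Start: joints at [1.519, 0.385, 0.008, 0, -1.194, -0.259], TCP at [191.105, 595.045, 231.312] pointing down, gripper open.
Joint ranges: [-3.14, 3.14], [-1.21, 2.06], [-1.07, 1.41], [-3.16, 2.05], [-2.99, -0.16], [-3.1, 3.1]. Speed limits (rad/s): [2.79, 2.79, 3.14, 3.14, 3.14, 3.14].

INTERFACE

Orientations are given as a unit quaternion [x, y, z, w].
In Python, from bench import arm, optics, job gives the robot as it stands.
- The arm moves only by the tool send_rows, never from a script. Its argument "steps" is a list that holds one entry, the list of rows, each a list of 5 numbers: the shift along the tool's x, y, z in cm, then the turn about the tool's z in rad, then the opening, from 0 (shut) to 1 (fully open). A call has 1 to 10 rows; each row shifts and turns the pose as measured when the row begins, along the tool's axes as they then stand; what a row does not reach is not made up. A row lasts 1/12 s, in which the tool goes at most 41.7 mm and 7.16 degrees, less where a joint would pass 70% of its speed; a pose out of reach is approached as far as the arm can. A call with a gripper value outside its range is refused whole. The fingers move at their own pace and stop on an object; the grip force is fixed at half the most. Time passes only in rows, so rows that do not move let the fingers close. It gives the time, the measured TCP pose, the force and the opening at its end, in the units of the state.
- arm.read_state(): the state, without advancing time (a new reading comes with each control period).
- optics.get_image(name): name is "scene" or "top"; returns (picture, depth): 420x560x3 uint8, blue, green, red; 420x560 float32, mm along the optical axis (not along the pixel's ray), 0 where there is no reading.
- optics.get_calibration(name): a dict with "K" (3x3 intrinsics, pixels), "k1" (the pictures are not rectified: a ray, as slopes to the right and down, at radius r is drawn at 1 + k1 r^2 times it, then the intrinsics apply), "rvec" (rotation vector, rad) and "tvec" (3), from world to camera coordinates, as OpenCV has them. Camera axes: x right, y down, z forward; pixel columns grow to the right and rows downward; lengths in mm; the calibration is good to about 2 mm. A picture is of the moment at which its call begins. get_calibration takes no time and is no camera call.
- job.job_done(): hands the job in, once; it reports no verdict.
The state is a dict: "clock": time; "joints": joint angles; "joint_vel": joint speeds; "joint_efforts": joint torques, N m; "position": TCP position; "ee_rot": TCP orientation; "contact_force": force on the tool from outside, world axes, zero at the start; "wrist_torque": the same for the moment, N m; "gripper_width": finger opening in mm.
Only numpy, scipy, OpenCV 4.12 (cv2) and the standard library are available. Lean on these libraries where they do the work, as an engineer would, in place of code of your own. Each camera call takes 0.05 s, during which the arm holds its last target. There are 200 camera calls.

## Working session

There is one attempt and no reset: what is moved stays moved. The work goes in short steps, Python scripts to look and compute and a tool call to move; the robot and the scene stay as the last step left them, time stands still between calls to the robot, and variables do not carry over. Pictures are saved under pics/ and viewed, about 8 in all and at most 12, crops included, and the job is handed in when it is done.

Besides the shell and the picture viewer there is one more tool, called after "Call:" as name(argument=value, ...) on one line, values as JSON. send_rows: Moves the arm, as the interface text tells. Its arguments: {"type":"object","properties":{"steps":{"type":"array","items":{"type":"array","items":{"type":"array","items":{"type":"number"}}}}},"required":["steps"]}

```bash
mkdir -p pics; ls; python3 - <<'E'
from bench import arm, optics, job
import cv2
print(arm.read_state())
for n in("scene","top"):
    p,d=optics.get_image(n); cv2.imwrite(f"pics/{n}0.png",p); 
    import numpy as np
    np.save(f"{n}0.npy",d); print(n,optics.get_calibration(n))
E
```

```text
pics
{'clock': 0.0, 'joints': array([ 1.51860642e+00,  3.85603837e-01,  6.62085697e-03, -4.85363281e-04,
       -1.19399362e+00, -2.58598037e-01]), 'joint_vel': array([ 1.98553249e-03,  1.16468476e-03,  1.10545903e-03,  1.90195122e-03,
        3.70260792e-05, -1.09323116e-03]), 'joint_efforts': array([ 6.23676692e-05, -3.92287803e+01,  1.88400578e+01,  4.18629840e+00,
       -4.62357522e-03,  3.65066057e-06]), 'position': array([190.93895723, 594.51027444, 230.19311804]), 'ee_rot': array([ 9.87936158e-01, -1.54857701e-01, -1.12051817e-04,  1.10757485e-03]), 'contact_force': array([-0.65580158, -0.63879904, -0.70472975]), 'wrist_torque': array([ 0.02543641, -0.00134498,  0.01915072]), 'gripper_width': 85.01563602699419}
scene {'K': array([[462.61284589,   0.        , 286.40147457],
       [  0.        , 462.61284589, 211.76295206],
       [  0.        ,   0.        ,   1.        ]]), 'k1': -0.12343158575754797, 'rvec': array([ 1.54138206,  2.28734028, -0.62441221]), 'tvec': array([ 186.50082261, -349.15889334, 1481.90685972])}
top {'K': array([[491.59562793,   0.        , 285.99521809],
       [  0.        , 491.59562793, 211.9403443 ],
       [  0.        ,   0.        ,   1.        ]]), 'k1': -0.044442745914026575, 'rvec': array([ 2.14599057, -2.18171535,  0.15178141]), 'tvec': array([ -29.36025357,  519.448253  , 1336.21476421])}
```

View pics/top0.png

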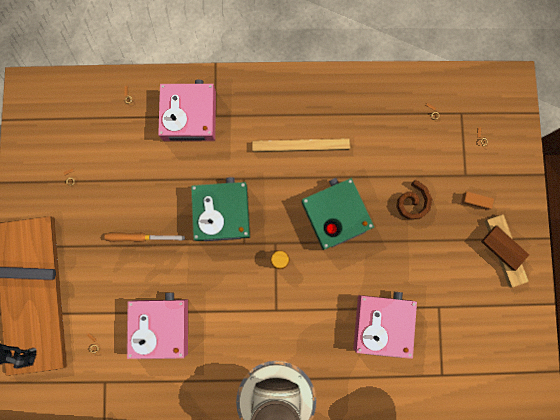

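View pics/scene0.png

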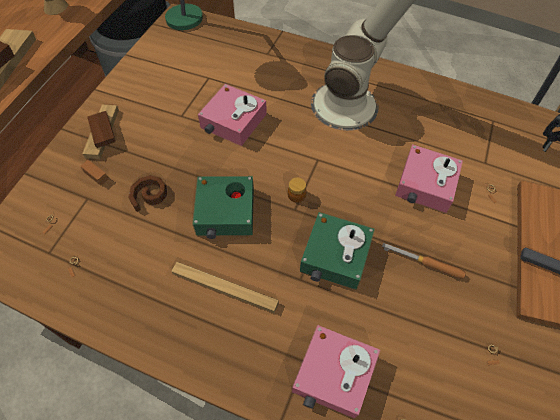

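The top view shows the green reset box at about (220,210), with its cover nearly shut (disc at (210,220)) and its lamp at (242,229). The stop box, with the red key, is at (337,215) and the wax jar at (280,260). In the scene view the reset box is at (338,250) and its knob at about (350,238). The pink boxes are decoys.

```bash
cat > h.py <<'E'
import numpy as np, cv2
from bench import arm, optics, job
def cam(n):
    c=optics.get_calibration(n); R=cv2.Rodrigues(c["rvec"])[0]
    return c["K"],np.array([c["k1"],0,0,0,0.]),R,c["tvec"]
def rays(n,uv):
    K,D,R,t=cam(n); p=cv2.undistortPointsIter(np.asarray(uv,float).reshape(-1,1,2),K,D,None,None,(3,50,1e-9)).reshape(-1,2)
    return -R.T@t, np.c_[p,np.ones(len(p))]@R      # origin, directions (cam z=1)
def onplane(n,uv,z):
    o,d=rays(n,uv); return o+d*((z-o[2])/d[:,2])[:,None]
def cloud(n,depth):
    v,u=np.mgrid[:420,:560]; o,d=rays(n,np.c_[u.ravel(),v.ravel()])
    P=o+d*depth.reshape(-1,1); P[depth.ravel()==0]=np.nan; return P.reshape(420,560,3)
def proj(n,X):
    K,D,R,t=cam(n); return cv2.projectPoints(np.asarray(X,float).reshape(-1,1,3),cv2.Rodrigues(R)[0],t,K,D)[0].reshape(-1,2)
def two(a,b): # pixels in scene, top -> closest point, gap
    o1,d1=rays("scene",[a]);o2,d2=rays("top",[b]);A=np.c_[d1[0],-d2[0]]
    s=np.linalg.lstsq(A,o2-o1,rcond=None)[0];p=o1+d1[0]*s[0];q=o2+d2[0]*s[1];return (p+q)/2,np.linalg.norm(p-q)
E
python3 - <<'E'
from h import *
for n in("top","scene"):
    im=cv2.imread(f"pics/{n}0.png");P=cloud(n,np.load(f"{n}0.npy"));b,g,r=[im[...,i].astype(int) for i in range(3)]
    gm=((g>r+15)&(g>b+5)).astype(np.uint8)
    cnt,lab,st,ce=cv2.connectedComponentsWithStats(gm)
    for i in range(1,cnt):
        if st[i,4]<500: continue
        m=(lab==i); z=P[...,2]; h=np.nanmedian(z[m]); q=P[m&(abs(z-h)<6)][:,:2]
        rect=cv2.minAreaRect(q.astype(np.float32))
        print(n,ce[i],st[i],"z",h,rect,np.degrees(0))
    # cover (bright grey) near the reset box
    print("tcp px",proj(n,arm.read_state()["position"]))
    c=(220,210) if n=="top" else (338,250)
    x,y=c; cv2.imwrite(f"pics/{n}c.png",cv2.resize(im[y-45:y+45,x-50:x+50],None,fx=6,fy=6,interpolation=cv2.INTER_CUBIC))
a=cv2.imread("pics/topc.png");b=cv2.imread("pics/scenec.png");cv2.imwrite("pics/both.png",cv2.resize(np.hstack([a,b]),(800,360)))
E
```

```text
top [337.26683563 212.17776973] [ 302  178   72   71 2762] z 59.752851291480056 ((511.86590576171875, -177.62973022460938), (149.89508056640625, 150.59527587890625), 22.88387107849121) 0.0
top [222.17197987 208.89135906] [ 191  182   59   59 2384] z 59.793897485589696 ((523.760986328125, 142.92449951171875), (150.63839721679688, 150.86212158203125), 2.9343652725219727) 0.0
tcp px [[ 17.31830986 345.65696226]]
scene [183.39275766  16.75069638] [165   4  37  26 718] z 19.066377189625882 ((-197.3209686279297, -699.1517944335938), (141.7443084716797, 135.7767333984375), 37.218048095703125) 0.0
scene [223.44977463 205.68126207] [ 193  176   60   59 3106] z 60.57147278429102 ((512.2461547851562, -175.95875549316406), (153.3871307373047, 150.31494140625), 23.229717254638672) 0.0
scene [334.06682337 251.9516454 ] [ 300  212   74   77 2978] z 60.63716283550366 ((523.34228515625, 146.28579711914062), (153.8988037109375, 149.39178466796875), 2.886230230331421) 0.0
tcp px [[558.47091385 161.66760476]]
```

View pics/both.png

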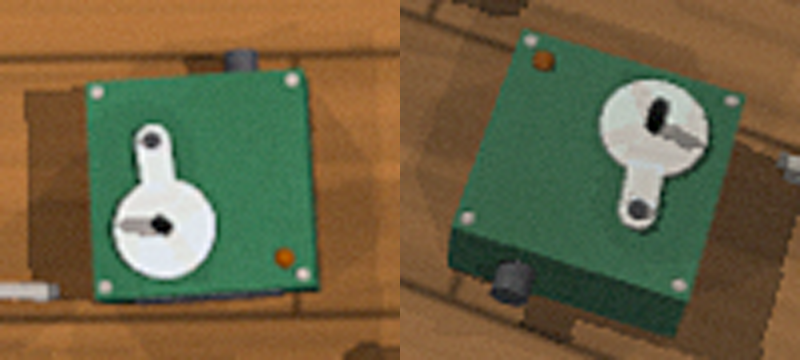

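```bash
python3 - <<'E'
from h import *
c=np.array([523.6,144.4]);a=np.radians(2.9);R=np.array([[np.cos(a),-np.sin(a)],[np.sin(a),np.cos(a)]])
w=lambda x,y:(c+R@[x,y])
pv=w(30,30);print("pivot,well,lamp pred",pv,w(-30,30),w(-55,-55))
for n,pp,ds in(("top",(207.5,200),(211,222)),("scene",(347.5,257),(351.5,237))):
    im=cv2.imread(f"pics/{n}0.png").astype(int);x,y=ds
    print(n,"cam",rays(n,[(0,0)])[0],"pivot",onplane(n,[pp],68),proj(n,[*pv,68]))
    s=im[y-25:y+26,x-22:x+23]
    br=((s.min(2)>150)).astype(np.uint8);dk=(s.max(2)<50)
    # disc: largest inscribed circle of the filled bright mask
    f=cv2.morphologyEx(br,cv2.MORPH_CLOSE,np.ones((9,9)));dt=cv2.distanceTransform(f,cv2.DIST_L2,5)
    j,i=np.unravel_index(dt.argmax(),dt.shape);d=onplane(n,[(i+x-22,j+y-25)],66)[0]
    print(" disc",(i+x-22,j+y-25),dt.max(),d,"dist",np.linalg.norm(d[:2]-pv),"theta",(lambda v:np.arctan2(-v[1],-v[0]))(R.T@(d[:2]-pv)))
    vv,uu=np.where(dk);print(" dark px",[(u+x-22,v+y-25) for u,v in zip(uu,vv)])
r=im=cv2.imread("pics/top0.png")
print(two((352.8,230.2),(210.3,221)))
for n in("top","scene"):
    im=cv2.imread(f"pics/{n}0.png");h=cv2.cvtColor(im,cv2.COLOR_BGR2HSV);px=proj(n,[*w(-55,-55),66])[0].astype(int)
    m=((h[...,0]<18)&(h[...,1]>170)&(h[...,2]>90));v,u=np.where(m[px[1]-5:px[1]+6,px[0]-5:px[0]+6]);print("lamp",onplane(n,[(u.mean()+px[0]-5,v.mean()+px[1]-5)],66))
E
```

```text
pivot,well,lamp pred [552.04379251 175.87936892] [492.12063108 172.84379251] [471.45304706  86.68782365]
top cam [ 348.50345944  -15.80991126 1390.84643063] pivot [[550.50010032 175.3929748   68.        ]] [[207.32266059 199.44107702]]
 disc (np.int64(211), np.int64(221)) 11.984499 [493.17449416 166.06136514  66.        ] dist 59.68238841735595 theta 0.114640797778837
 dark px [(np.int64(203), np.int64(205)), (np.int64(208), np.int64(220)), (np.int64(209), np.int64(220)), (np.int64(210), np.int64(220)), (np.int64(211), np.int64(220)), (np.int64(208), np.int64(221)), (np.int64(209), np.int64(221)), (np.int64(210), np.int64(221)), (np.int64(211), np.int64(221)), (np.int64(212), np.int64(221)), (np.int64(209), np.int64(222)), (np.int64(210), np.int64(222)), (np.int64(211), np.int64(222)), (np.int64(197), np.int64(240)), (np.int64(198), np.int64(240)), (np.int64(199), np.int64(240)), (np.int64(200), np.int64(240)), (np.int64(201), np.int64(240)), (np.int64(202), np.int64(240)), (np.int64(203), np.int64(240))]
scene cam [1063.55405371  207.66449378 1085.57388665] pivot [[550.9363546  179.09069684  68.        ]] [[346.11291321 256.93431313]]Traceback (most recent call last):
  File "<stdin>", line 8, in <module>
TypeError: slice indices must be integers or None or have an __index__ method
```

Call:
send_rows(steps=[[[0, 0, 0, -0.117, 0], [0, 0, 0, -0.117, 0], [0, 0, 0, -0.117, 0], [0, 0, 0, -0.117, 0], [0, 0, 0, 0, 0], [0, 0, 0, 0, 0]]])

```text
clock: 0.6
position: [190.4, 592.7, 226.4]
ee_rot: [0.996, 0.088, -0.002, 0.005]
contact_force: [0.3, -0.0, 0.1]
gripper_width: 12.2
```

```bash
cat > g.py <<'E'
# usage: python3 g.py x y z yaw_rad -> remaining shift in tool cm / turn
import sys
from h import *
from scipy.spatial.transform import Rotation as Ro
s=arm.read_state();R=Ro.from_quat(s["ee_rot"]).as_matrix();yaw=np.arctan2(R[1,0],R[0,0])
print("t",s["clock"],"pos",s["position"].round(1),"yaw",yaw.round(3),"F",s["contact_force"].round(1),"w",s["gripper_width"].round(1),"j6",s["joints"][5].round(2))
if len(sys.argv)>3:
    print("shift cm",(R.T@(np.array([float(v) for v in sys.argv[1:4]])-s["position"])/10).round(2), "turn",round(yaw-float(sys.argv[4]),3) if len(sys.argv)>4 else "")
pv=np.array([551.5,176.5]);v=Ro.from_euler("z",-0.0506).as_matrix()[:2,:2]@(s["position"][:2]-pv);print("box-frame rel pivot",v.round(1),"ang",np.arctan2(-v[1],-v[0]).round(3),"r",np.linalg.norm(v).round(1))
E
python3 g.py 488 200 230 0.16; python3 -c "
from h import *
print(two((352.8,230.2),(210.3,221)))"
```

```text
(array([489.69148301, 166.84950551,  92.47742791]), np.float64(5.249308781895809))Traceback (most recent call last):
  File "g.py", line 6, in <module>
    print("t",s["clock"],"pos",s["position"].round(1),"yaw",yaw.round(3),"F",s["contact_force"].round(1),"w",s["gripper_width"].round(1),"j6",s["joints"][5].round(2))
                                                                                                             ^^^^^^^^^^^^^^^^^^^^^^^^
AttributeError: 'float' object has no attribute 'round'
```

```bash
sed -i 's/s\["gripper_width"\].round(1)/round(s["gripper_width"],1)/' g.py; python3 g.py 488 200 230 0.16
```

```text
t 0.6 pos [190.4 592.7 226.4] yaw 0.175 F [ 0.3 -0.   0.1] w 12.2 j6 0.23
shift cm [22.45 43.86 -0.06] turn 0.015
box-frame rel pivot [-339.6  433.9] ang -0.907 r 551.0
```

Call:
send_rows(steps=[[[1.8, 3.5, -0.1, 0, 0], [1.8, 3.5, -0.1, 0, 0], [1.8, 3.5, -0.1, 0, 0], [1.8, 3.5, -0.1, 0, 0], [1.8, 3.5, -0.1, 0, 0], [1.8, 3.5, -0.1, 0, 0], [1.8, 3.5, -0.1, 0, 0], [1.8, 3.5, -0.1, 0, 0], [1.8, 3.5, -0.1, 0, 0], [1.8, 3.5, -0.1, 0, 0]]])

```text
clock: 1.43
position: [429.4, 269.0, 236.2]
ee_rot: [0.997, 0.079, -0.002, 0.006]
contact_force: [1.0, 0.9, -0.2]
gripper_width: -0.2
```

```bash
python3 g.py 488 202 230 0.16
```

```text
t 1.4333 pos [429.4 269.  236.2] yaw 0.159 F [ 1.   0.9 -0.2] w -0.2 j6 0.84
shift cm [4.73 7.53 0.68] turn -0.001
box-frame rel pivot [-117.3   98.5] ang -0.699 r 153.2
```

Call:
send_rows(steps=[[[1.8, 2.8, 0, 0, 0], [1.8, 2.8, 0, 0, 0], [1.1, 1.8, 0, 0, 0], [0, 0, 2, 0, 0], [0, 0, 3, 0, 0], [0, 0, 3, 0, 0], [0, 0, 2, 0, 0], [0, 0, 0, 0, 0]]])

```text
clock: 2.1
position: [495.2, 190.4, 136.5]
ee_rot: [0.998, 0.06, 0.002, 0.004]
contact_force: [0.2, -0.9, 0.3]
gripper_width: 0.5
```

```bash
python3 g.py 488 200 76 0.16
```

```text
t 2.1 pos [495.2 190.4 136.5] yaw 0.121 F [ 0.2 -0.9  0.3] w 0.5 j6 1.01
shift cm [-0.62 -1.09  6.04] turn -0.039
box-frame rel pivot [-55.5  16.7] ang -0.292 r 58.0
```

Call:
send_rows(steps=[[[-0.3, -0.7, 0, -0.03, 0], [-0.2, -0.6, 0, 0, 0], [0, 0, 0, 0, 0], [0, 0, 1.5, 0, 0], [0, 0, 1.5, 0, 0], [0, 0, 1, 0, 0], [0, 0, 0.5, 0, 0], [0, 0, 0, 0, 0], [0, 0, 0, 0, 0]]])

```text
clock: 2.85
position: [493.1, 210.0, 99.8]
ee_rot: [0.997, 0.077, 0.01, -0.001]
contact_force: [0.5, -0.7, -0.9]
gripper_width: -0.1
```

```bash
python3 g.py 488 200 76 0.16
```

```text
t 2.85 pos [493.1 210.   99.8] yaw 0.154 F [ 0.5 -0.7 -0.9] w -0.1 j6 1.0
shift cm [-0.71  0.91  2.37] turn -0.006
box-frame rel pivot [-56.6  36.4] ang -0.571 r 67.3
```

Call:
send_rows(steps=[[[-0.3, 0, 0.8, 0, 0], [-0.2, 0, 0.8, 0, 0], [0, 0, 0.5, 0, 0], [0, 0, 0, 0, 0], [0, 0, 0, 0, 0]]])

```text
clock: 3.27
position: [489.0, 210.0, 78.6]
ee_rot: [0.997, 0.077, 0.012, -0.002]
contact_force: [0.2, -0.3, 0.6]
gripper_width: -0.2
```

```bash
python3 g.py 488 200 76 0.16; python3 - <<'E'
from h import *
p,d=optics.get_image("scene");cv2.imwrite("pics/s1.png",cv2.resize(p[180:320,260:430],None,fx=4,fy=4))
E
```

```text
t 3.2667 pos [489.  210.   78.6] yaw 0.154 F [ 0.2 -0.3  0.6] w -0.2 j6 0.99
shift cm [-0.26  0.97  0.25] turn -0.006
box-frame rel pivot [-60.7  36.6] ang -0.543 r 70.9
```

View pics/s1.png

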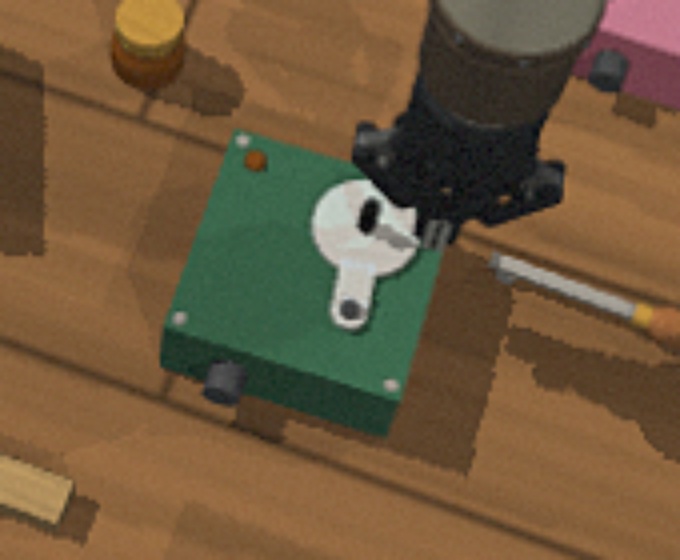

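Call:
send_rows(steps=[[[0, 0.6, 0.1, 0, 0], [0, 0.6, 0.1, 0, 0], [0, 0.6, 0, 0, 0], [0, 0.4, 0, 0, 0], [-0.2, 0.6, 0, -0.1, 0], [-0.2, 0.6, 0, -0.1, 0], [-0.2, 0.6, 0, -0.1, 0], [0, 0, 0, 0, 0]]])

```text
clock: 3.98
position: [493.0, 166.3, 77.1]
ee_rot: [0.973, 0.231, 0.014, -0.001]
contact_force: [0.2, -0.4, -0.8]
gripper_width: 0.3
```

```bash
python3 g.py
```

```text
t 3.9833 pos [493.  166.3  77.1] yaw 0.466 F [ 0.2 -0.4 -0.8] w 0.3 j6 1.38
box-frame rel pivot [-58.9  -7.2] ang 0.122 r 59.4
```

Call:
send_rows(steps=[[[-0.2, 0.6, 0, -0.1, 0], [-0.2, 0.6, 0, -0.1, 0], [-0.2, 0.6, 0, -0.1, 0], [-0.2, 0.6, 0, -0.1, 0], [-0.2, 0.6, 0, -0.1, 0], [-0.2, 0.6, 0, -0.1, 0], [-0.2, 0.6, 0, -0.1, 0], [0, 0, 0, 0, 0]]])

```text
clock: 4.65
position: [513.8, 126.5, 78.4]
ee_rot: [0.832, 0.555, 0.017, 0.003]
contact_force: [1.6, -0.1, -0.3]
gripper_width: 0.1
```

```bash
python3 g.py
```

```text
t 4.65 pos [513.8 126.5  78.4] yaw 1.176 F [ 1.6 -0.1 -0.3] w 0.1 j6 2.19
box-frame rel pivot [-40.2 -48. ] ang 0.874 r 62.6
```

Call:
send_rows(steps=[[[-0.2, 0.6, 0, -0.1, 0], [-0.2, 0.6, 0, -0.1, 0], [-0.2, 0.6, 0, -0.1, 0], [-0.2, 0.6, 0, -0.1, 0], [-0.1, 0.5, 0, 0, 0], [0, 0.4, 0, 0, 0]]])

```text
clock: 5.15
position: [536.2, 110.5, 77.5]
ee_rot: [0.71, 0.704, 0.008, 0.001]
contact_force: [-14.7, 3.7, 10.8]
gripper_width: -0.1
```

```bash
python3 g.py
```

```text
t 5.15 pos [536.2 110.5  77.5] yaw 1.562 F [-14.7   3.7  10.8] w -0.1 j6 2.64
box-frame rel pivot [-18.6 -65.1] ang 1.293 r 67.7
```

Call:
send_rows(steps=[[[0, 0.5, 0, 0, 0], [0, 0.5, 0, 0, 0]]])

```text
clock: 5.32
position: [536.7, 107.6, 75.9]
ee_rot: [0.716, 0.699, -0.002, -0.004]
contact_force: [-8.1, -0.7, 3.7]
gripper_width: 0.0
```

Call:
send_rows(steps=[[[0, -0.8, 0, 0, 0], [0, -1, -0.5, 0, 0], [0, 0, -1.5, 0, 0], [0, 0, -2, 0, 0], [0, 0, -2, 0, 0], [0, 0, -1, 0, 0], [0, 0, 0, 0, 0]]])

```text
clock: 5.9
position: [514.7, 108.0, 149.6]
ee_rot: [0.725, 0.689, -0.002, -0.004]
contact_force: [-0.7, 1.0, -0.1]
gripper_width: 0.1
```

```bash
python3 g.py 492 174 140; python3 - <<'E'
from h import *
p,d=optics.get_image("scene");q,d=optics.get_image("top")
cv2.imwrite("pics/s2.png",np.hstack([cv2.resize(p[195:310,285:400],(400,400),interpolation=2),cv2.resize(q[170:250,180:260],(400,400),interpolation=2)]))
cv2.imwrite("pics/s2f.png",p);cv2.imwrite("pics/t2f.png",q)
E
```

```text
t 5.9 pos [514.7 108.  149.6] yaw 1.521 F [-0.7  1.  -0.1] w 0.1 j6 2.58
shift cm [ 6.47 -2.59  0.99] turn 
box-frame rel pivot [-40.2 -66.5] ang 1.027 r 77.7
```

View pics/s2.png

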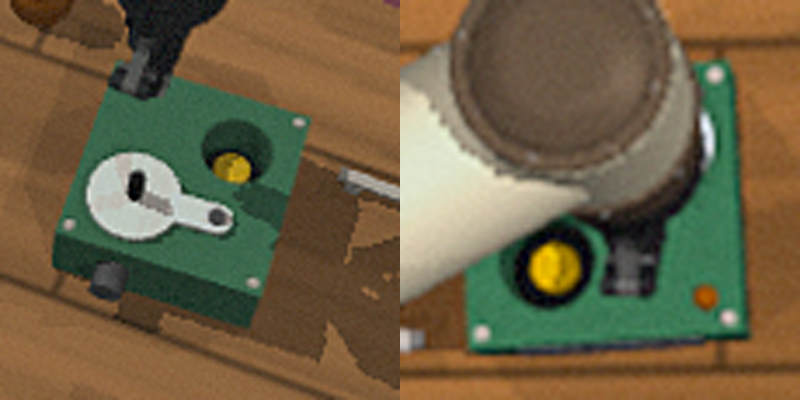

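The cover is fully aside, with the disc at (135,195) in the left crop. The well and its yellow key are open, the key at (232,168) on the left and (555,265) on the right. Next I measure the key.

```bash
python3 - <<'E'
from h import *
P={}
for n,f,(x,y,w,hh) in(("top","t2f",(190,195,40,50)),("scene","s2f",(330,220,50,40))):
    im=cv2.imread(f"pics/{f}.png");h=cv2.cvtColor(im,cv2.COLOR_BGR2HSV)[y:y+hh,x:x+w]
    m=((h[...,0]>18)&(h[...,0]<36)&(h[...,1]>140)&(h[...,2]>70)).astype(np.uint8)
    v,u=np.where(m);c=(u.mean()+x,v.mean()+y);P[n]=c;print(n,c,m.sum(),u.min()+x,u.max()+x,v.min()+y,v.max()+y,onplane(n,[c],32))
    if n=="top":
        e,_=cv2.findContours((h[...,2]<60).astype(np.uint8)*1,0,2);e=max(e,key=cv2.contourArea)
        c2,r=cv2.minEnclosingCircle(e);print("mouth",c2[0]+x,c2[1]+y,r,onplane(n,[(c2[0]+x,c2[1]+y)],60))
print(two(P["scene"],P["top"]))
E
python3 g.py 491.5 173.5 140
```

```text
top (np.float64(210.5), np.float64(223.2093023255814)) 86 206 215 218 228 [[490.74279239 172.10796984  32.        ]]
mouth 215.5 218.5 15.953156471252441 [[500.48001749 154.65144694  60.        ]]
scene (np.float64(351.2739726027397), np.float64(242.94520547945206)) 73 346 356 239 247 [[491.09942223 174.74350541  32.        ]]
(array([490.61499737, 173.52180644,  30.41167487]), np.float64(2.4454170777243704))
t 6.0 pos [513.7 107.6 147.5] yaw 1.521 F [-1.6 -1.   0.5] w 0.3 j6 2.59
shift cm [ 6.47 -2.53  0.79] turn 
box-frame rel pivot [-41.3 -66.9] ang 1.018 r 78.6
```

Call:
send_rows(steps=[[[1.5, -0.6, 0, 0, 0], [1.5, -0.6, 0, 0, 0], [1.5, -0.6, 0, 0, 0], [1, -0.4, 0, 0, 0], [0.4, -0.2, 0, 0, 0], [0, 0, 0, 0, 0], [0, 0, 0, 0, 0]]])

```text
clock: 6.58
position: [487.8, 168.3, 142.0]
ee_rot: [0.727, 0.686, -0.008, -0.005]
contact_force: [-0.2, 0.9, -0.4]
gripper_width: -0.1
```

```bash
python3 g.py 491.5 173 75
```

```text
t 6.5833 pos [487.8 168.3 142. ] yaw 1.513 F [-0.2  0.9 -0.4] w -0.1 j6 2.45
shift cm [0.52 0.47 6.69] turn 
box-frame rel pivot [-64.  -5.] ang 0.078 r 64.2
```

Call:
send_rows(steps=[[[0.2, 0.2, 1, 0, 0], [0.2, 0.2, 1.5, 0, 0], [0.1, 0.1, 1.5, 0, 0], [0, 0, 1, 0, 0], [0, 0, 0.5, 0, 0], [0, 0, 0, 0, 0], [0, 0, 0, 0, 0]]])

```text
clock: 7.17
position: [493.4, 170.0, 81.0]
ee_rot: [0.729, 0.684, -0.009, -0.006]
contact_force: [-0.6, 0.3, 0.3]
gripper_width: 0.5
```

```bash
python3 g.py 491.5 173 40
```

```text
t 7.1667 pos [493.4 170.   81. ] yaw 1.507 F [-0.6  0.3  0.3] w 0.5 j6 2.45
shift cm [ 0.31 -0.13  4.1 ] turn 
box-frame rel pivot [-58.4  -3.6] ang 0.062 r 58.5
```

Call:
send_rows(steps=[[[0.2, -0.1, 0.5, 0, 0], [0.1, 0, 1, 0, 0], [0, 0, 1, 0, 0], [0, 0, 0.7, 0, 0], [0, 0, 0.3, 0, 0], [0, 0, 0, 0, 0], [0, 0, 0, 0, 0]]])

```text
clock: 7.75
position: [493.3, 173.8, 44.4]
ee_rot: [0.73, 0.684, -0.006, -0.005]
contact_force: [0.9, -0.4, -0.5]
gripper_width: -0.1
```

```bash
python3 g.py 491.5 173 26
```

```text
t 7.75 pos [493.3 173.8  44.4] yaw 1.506 F [ 0.9 -0.4 -0.5] w -0.1 j6 2.44
shift cm [-0.09 -0.15  1.84] turn 
box-frame rel pivot [-58.2   0.3] ang -0.005 r 58.2
```

Call:
send_rows(steps=[[[0, -0.1, 0.4, 0, 0], [0, 0, 0.4, 0, 0], [0, 0, 0.4, 0, 0], [0, 0, 0.4, 0, 0], [0, 0, 0.4, 0, 0], [0, 0, 0.4, 0, 0]]])

```text
clock: 8.25
position: [493.7, 174.8, 25.1]
ee_rot: [0.728, 0.685, -0.005, -0.004]
contact_force: [-16.4, -1.1, 56.4]
gripper_width: -0.4
```

```bash
python3 g.py 491.5 173 26
```

```text
t 8.25 pos [493.7 174.8  25.1] yaw 1.51 F [-16.4  -1.1  56.4] w -0.4 j6 2.44
shift cm [-0.2  -0.21 -0.09] turn 
box-frame rel pivot [-57.8   1.3] ang -0.022 r 57.8
```

Call:
send_rows(steps=[[[0, -0.1, 0.1, 0, 0], [0, 0, 0.1, 0, 0], [0, 0, 0.1, 0, 0], [0, 0, 0.1, 0, 0]]])

```text
clock: 8.58
position: [493.3, 174.9, 26.1]
ee_rot: [0.728, 0.686, -0.003, -0.003]
contact_force: [-1.5, -1.0, 5.7]
gripper_width: 0.2
```

Call:
send_rows(steps=[[[0, 0, 0.2, 0, 0], [0, 0, 0.2, 0, 0], [0, 0, 0.2, 0, 0], [0, 0, 0.2, 0, 0], [0, 0, 0.2, 0, 0], [0, 0, 0.2, 0, 0]]])

```text
clock: 9.08
position: [493.4, 174.9, 25.8]
ee_rot: [0.725, 0.688, -0.004, -0.001]
contact_force: [-6.7, -0.1, 19.9]
gripper_width: 0.0
```

Call:
send_rows(steps=[[[0, 0, 0.2, 0, 0], [0, 0, 0.2, 0, 0], [0, 0, 0.2, 0, 0], [0, 0, 0.2, 0, 0], [0, 0, 0.2, 0, 0], [0, 0, 0.2, 0, 0], [0, 0, 0.2, 0, 0], [0, 0, 0.2, 0, 0], [0, 0, 0.2, 0, 0], [0, 0, 0.2, 0, 0]]])

```text
clock: 9.92
position: [493.5, 175.0, 25.8]
ee_rot: [0.723, 0.691, -0.004, 0.001]
contact_force: [-5.2, -0.7, 19.3]
gripper_width: -0.3
```

Call:
send_rows(steps=[[[0, 0, 0.2, 0, 0], [0, 0, 0.2, 0, 0], [0, 0, 0.2, 0, 0], [0, 0, 0.2, 0, 0], [0, 0, 0.2, 0, 0], [0, 0, 0.2, 0, 0], [0, 0, 0.2, 0, 0], [0, 0, 0.2, 0, 0], [0, 0, 0.2, 0, 0], [0, 0, 0.2, 0, 0]]])

```text
clock: 10.75
position: [493.6, 175.0, 25.8]
ee_rot: [0.72, 0.694, -0.004, 0.004]
contact_force: [-6.4, 0.1, 20.0]
gripper_width: 0.7
```

Call:
send_rows(steps=[[[0, 0, 0.2, 0, 0], [0, 0, 0.2, 0, 0], [0, 0, 0.2, 0, 0], [0, 0, 0.2, 0, 0], [0, 0, 0.2, 0, 0], [0, 0, 0.2, 0, 0], [0, 0, 0.2, 0, 0], [0, 0, 0.2, 0, 0], [0, 0, 0.2, 0, 0], [0, 0, 0.2, 0, 0]]])

```text
clock: 11.58
position: [493.8, 175.0, 25.8]
ee_rot: [0.717, 0.697, -0.004, 0.006]
contact_force: [-6.5, -0.0, 21.3]
gripper_width: -0.3
```

Call:
send_rows(steps=[[[0, 0, -1, 0, 0], [0, 0, -1.5, 0, 0], [0, 0, -1.5, 0, 0], [0, 0, -1.5, 0, 0], [0, 0, -1.5, 0, 0], [0, 0, -1, 0, 0], [0, 0, 0, 0, 0]]])

```text
clock: 12.17
position: [494.0, 176.9, 106.1]
ee_rot: [0.717, 0.697, -0.004, 0.006]
contact_force: [0.4, -0.9, 0.6]
gripper_width: 0.1
```

```bash
python3 g.py 575 112 125
```

```text
t 12.1667 pos [494.  176.9 106.1] yaw 1.543 F [ 0.4 -0.9  0.6] w 0.1 j6 2.44
shift cm [-6.29  8.28 -1.77] turn 
box-frame rel pivot [-57.4   3.3] ang -0.058 r 57.5
```

Call:
send_rows(steps=[[[0, 0, -2, 0, 0], [-0.5, 1, -1, -0.05, 0], [-1.2, 2, 0, -0.05, 0], [-1.2, 2, 0, 0, 0], [-1.2, 2, 0, 0, 0], [-1, 1.5, 0, 0, 0], [-0.3, 0.8, 0, 0, 0], [0, 0, 0, 0, 0], [0, 0, 0, 0, 0]]])

```text
clock: 12.92
position: [590.8, 126.4, 127.3]
ee_rot: [0.679, 0.734, -0.008, 0.003]
contact_force: [-0.4, 0.1, -0.3]
gripper_width: 0.2
```

```bash
python3 g.py 592 119 77
```

```text
t 12.9167 pos [590.8 126.4 127.3] yaw 1.648 F [-0.4  0.1 -0.3] w 0.2 j6 2.73
shift cm [-0.67  0.11  5.04] turn 
box-frame rel pivot [ 36.7 -52. ] ang 2.185 r 63.6
```

Call:
send_rows(steps=[[[-0.4, 0.2, 1, 0, 0], [-0.3, 0.1, 1.2, 0, 0], [0, 0, 1.2, 0, 0], [0, 0, 0.9, 0, 0], [0, 0, 0.4, 0, 0], [0, 0, 0, 0, 0], [0, 0, 0, 0, 0]]])

```text
clock: 13.5
position: [588.5, 120.3, 74.2]
ee_rot: [0.678, 0.735, -0.011, 0.002]
contact_force: [0.9, 1.0, 0.3]
gripper_width: -0.0
```

```bash
python3 g.py 592 119 77
```

```text
t 13.5 pos [588.5 120.3  74.2] yaw 1.653 F [0.9 1.  0.3] w -0.0 j6 2.74
shift cm [-0.16  0.33 -0.28] turn 
box-frame rel pivot [ 34.1 -58. ] ang 2.102 r 67.3
```

Call:
send_rows(steps=[[[-0.1, -0.5, -0.1, 0, 0], [0, -0.5, 0, 0, 0], [-0.2, -0.6, 0, 0.1, 0], [-0.2, -0.6, 0, 0.1, 0], [-0.2, -0.6, 0, 0.1, 0], [-0.2, -0.6, 0, 0.1, 0], [-0.2, -0.6, 0, 0.1, 0], [0, 0, 0, 0, 0]]])

```text
clock: 14.17
position: [547.5, 113.2, 80.8]
ee_rot: [0.844, 0.536, -0.004, 0.005]
contact_force: [-0.4, 0.4, -0.9]
gripper_width: -0.0
```

```bash
python3 g.py
```

```text
t 14.1667 pos [547.5 113.2  80.8] yaw 1.131 F [-0.4  0.4 -0.9] w -0.0 j6 2.19
box-frame rel pivot [ -7.2 -63. ] ang 1.457 r 63.4
```

Call:
send_rows(steps=[[[-0.2, -0.6, 0.1, 0.1, 0], [-0.2, -0.6, 0.1, 0.1, 0], [-0.2, -0.6, 0, 0.1, 0], [-0.2, -0.6, 0, 0.1, 0], [-0.2, -0.6, 0, 0.1, 0], [-0.2, -0.6, 0, 0.1, 0], [0, 0, 0, 0, 0]]])

```text
clock: 14.75
position: [513.2, 126.3, 83.1]
ee_rot: [0.966, 0.258, 0.003, 0.007]
contact_force: [0.4, -0.3, -0.3]
gripper_width: 0.1
```

```bash
python3 g.py
```

```text
t 14.75 pos [513.2 126.3  83.1] yaw 0.522 F [ 0.4 -0.3 -0.3] w 0.1 j6 1.52
box-frame rel pivot [-40.8 -48.2] ang 0.868 r 63.1
```

Half-way (the knob should be near 0.53 rad). I keep pushing until the stop is felt.

Call:
send_rows(steps=[[[-0.2, -0.6, 0.2, 0.1, 0], [-0.2, -0.6, 0.2, 0.1, 0], [-0.2, -0.6, 0.1, 0.1, 0], [-0.2, -0.6, 0, 0.1, 0], [-0.1, -0.6, 0, 0.1, 0], [0, -0.5, 0, 0, 0]]])

```text
clock: 15.25
position: [495.2, 154.8, 80.2]
ee_rot: [1.0, 0.013, 0.004, 0.007]
contact_force: [-0.7, -3.5, -0.2]
gripper_width: 0.1
```

```bash
python3 g.py
```

```text
t 15.25 pos [495.2 154.8  80.2] yaw 0.027 F [-0.7 -3.5 -0.2] w 0.1 j6 0.95
box-frame rel pivot [-57.4 -18.8] ang 0.317 r 60.4
```

Call:
send_rows(steps=[[[0, -0.4, 0, 0, 0], [0, -0.4, 0, 0, 0], [0, -0.4, 0, 0, 0]]])

```text
clock: 15.5
position: [494.6, 155.8, 80.4]
ee_rot: [1.0, 0.024, 0.0, 0.017]
contact_force: [8.1, -17.2, -0.3]
gripper_width: 0.3
```

Call:
send_rows(steps=[[[0, 0.8, 0, 0, 0], [0, 1, -0.5, 0, 0], [0, 0.5, -2, 0, 0], [0, 1, -3, 0, 0], [0, 2, -3, 0, 0], [-3, 2, -2, 0, 0], [-4, 2, 0, 0, 0], [-4, 2, 0, 0, 0], [-2, 0, 0, 0, 0], [0, 0, 0, 0, 0]]])

```text
clock: 16.33
position: [374.3, 31.8, 198.5]
ee_rot: [0.999, 0.043, 0.007, 0.013]
contact_force: [-0.8, -0.2, 0.0]
gripper_width: 0.1
```

```bash
python3 g.py; python3 - <<'E'
from h import *
p,d=optics.get_image("scene");q,d=optics.get_image("top")
cv2.imwrite("pics/s3.png",np.hstack([cv2.resize(p[195:310,285:400],(400,400),interpolation=2),cv2.resize(q[170:250,180:260],(400,400),interpolation=2)]))
cv2.imwrite("pics/s3f.png",p);cv2.imwrite("pics/t3f.png",q)
E
```

```text
t 16.3333 pos [374.3  31.8 198.5] yaw 0.086 F [-0.8 -0.2  0. ] w 0.1 j6 1.09
box-frame rel pivot [-184.3 -135.6] ang 0.634 r 228.8
```

View pics/s3.png

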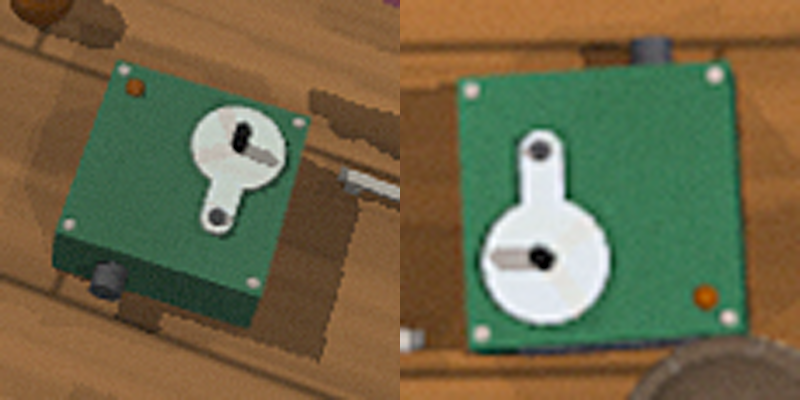

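View pics/s3f.png

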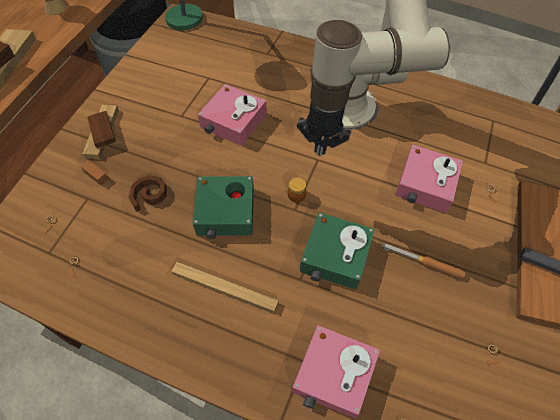

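The cover lies along the box's axis: the right crop shows the pivot at (540,150) and the disc at (546,263). Nothing else has moved. One numeric check, then I hand in.

```bash
python3 - <<'E'
from h import *
c=[]
for n,f,(x,y) in(("top","t3f",(209,222)),("scene","s3f",(353,237))):
    for g in("0",f[0]):
        im=cv2.imread(f"pics/{n}0.png" if g=="0" else f"pics/{f}.png").astype(int)
        s=im[y-25:y+26,x-22:x+23];m=cv2.morphologyEx((s.min(2)>150).astype(np.uint8),cv2.MORPH_CLOSE,np.ones((9,9)))
        dt=cv2.distanceTransform(m,cv2.DIST_L2,5);vv,uu=np.where(dt>dt.max()-0.7)
        d=onplane(n,[(uu.mean()+x-22,vv.mean()+y-25)],66)[0];v=d[:2]-[551.5,176.5]
        print(n,g,d.round(1),"theta",np.arctan2(-v[1],-v[0])-0.0506)
    a,b=[cv2.imread(q) for q in(f"pics/{n}0.png",f"pics/{f}.png")]
E
python3 -c "
from bench import job,arm
print(arm.read_state()['contact_force']);print(job.job_done())"
```

```text
top 0 [492.1 166.6  66. ] theta 0.1145125533528982
top t [490.5 172.   66. ] theta 0.022904530937054517
scene 0 [492.5 169.6  66. ] theta 0.06560068948349349
scene s [492.6 174.9  66. ] theta -0.024066856143772755
[ 0.80873109  0.50943671 -0.2190833 ]
the job is handed in; nothing more can be done
None
```

The job is done and handed in at about 16.4 s, well under the 72 s limit; no verdict was reported.

- **Opening:** With the fingers shut, I pushed the knob until the cover reached its open stop. I felt about 15 N there, and the pictures showed the well open.
- **Pressing:** I held the yellow key at the bottom from about 8.2 to 11.6 s, with the fingertip at z 25.8 mm. The force was about 20 N for most of it, after a brief 56 N on first bottoming. It dipped to 5.7 N at 8.6 s, still above the 5 N that holds the key down. I then lifted clear so the key could come up.
- **Closing:** I pushed the cover back from the other side until it hit the shut stop, at about 17 N.

**Last checks:** The cover angle read +0.023 rad from the top camera and −0.024 rad from the scene camera. The two differ by about as much as the calibration allows, and both fit fully shut. The arm is clear with contact force near zero. In the last picture I saw no change in the red key, tools or loose pieces, judging by eye. The key coming back up was not seen, because the cover hides it.

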